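# Lever open the sample case and load the dish

### The arm

A 6-joint arm with a two-finger parallel gripper is mounted at the origin on a cart in front of the work surface, level with it; the furniture and walls round the work are solid. World frame = base frame: x ahead of the robot, y to its left, z up, the work surface at z = 0. Lengths are in mm, angles in rad, forces in N, time in s.
With the tool pointing down it reaches from about 275 to 750 mm from the base axis. Payload 10.2 kg.
Tool frame: the origin (TCP) lies midway between the tips of the shut fingers; the grasp point (between the pads) lies 19 mm behind it; z points along the fingers, y is the direction in which the jaws open and shut (so a half turn about z gives the same grasp; the last joint's range is limited). The gripper opens to 85 mm and grips with 20 to 120 N. Pads are 22 mm wide; open, the fingers measure 114 mm over their backs; the gripper's body (76 mm by 85 mm) begins 54 mm behind the grasp point. The pads swing forward as they close: fully open they stand 13 mm farther back than shut.
Start: joints at [-1.396, 0.313, 1.498, -0, 1.331, -0.223], TCP at [203.368, -484.017, 231.294] pointing down, gripper open.
Joint ranges: [-2.94, 2.94], [-0.97, 2.17], [0.19, 2.56], [-1.23, 4.37], [0.02, 3.11], [-2.88, 2.88]. Speed limits (rad/s): [2.39, 2.39, 3.01, 3.14, 3.14, 3.14].

### API

Orientations are given as a unit quaternion [w, x, y, z].
In Python, from rig import sense, optics, ctrl gives the robot as it stands.
- The arm moves only by the tool play_rows, never from a script. Its argument "plan" is a list of rows, each a list of 7 numbers: the shift along the world's x, y, z in mm, then the turn, a rotation vector about the world's x, y, z in rad, then the opening, from -1 (shut) to 1 (fully open), so that 0 is half open. A call has 1 to 5 rows; each row shifts and turns the pose as measured when the row begins; what a row does not reach is not made up. A row lasts 1/12 s, in which the tool goes at most 41.7 mm and 7.16 degrees, less where a joint would pass 70% of its speed; a pose out of reach is approached as far as the arm can. A call is refused whole if a number of a shift passes 41.7 or a number of a turn 0.125, either way. A call with a gripper value outside its range is refused whole. The fingers move at their own pace and stop on an object; "grip_force" is the grip in N (left out, the last holds). Time passes only in rows, so rows that do not move let the fingers close. It gives the time, the measured TCP pose, the force and the opening at its end, in the units of the state.
- sense(): the state, without advancing time (a new reading comes with each control period).
- optics.capture(name): name is "scene" or "top" or "wrist"; returns a dict with "img" (420x560x3 uint8, blue, green, red), "fx", "fy", "cx", "cy" (pixels), "world_to_cam" (4x4, takes a point from world to camera coordinates). Camera axes: x right, y up, looking along -z (the intrinsics and any distortion apply to the point x, -y, -z); pixel columns grow to the right and rows downward; lengths in mm; the calibration is good to about 2 mm. A picture is of the moment at which its call begins. There is no depth.
- ctrl.finish_job(): hands the job in, once; it reports no verdict.
The state is a dict: "time_s": time; "joints": joint angles; "dq": joint speeds; "tau": joint torques, N m; "eef_pos": TCP position; "ee_rot": TCP orientation; "force": force on the tool from outside, world axes, zero at the start; "wrist_torque": the same for the moment, N m; "grip_width": opening from 0.0 (shut) to 1.0 (fully open).
Only numpy, scipy, OpenCV 4.12 (cv2) and the standard library are available. Lean on these libraries where they do the work, as an engineer would, in place of code of your own. Each camera call takes 0.05 s, during which the arm holds its last target. There are 200 camera calls.

### The job

Using the orange-handled opener that is sunk in the aluminium dock, lever up the white cover of the blue sample case by putting the blade into the notch at the middle of its front; the gripper itself must not touch the cover before it has been levered up. Swing the cover wide open, past upright, lay the opener flat on the bench clear of the case and the dock, and put the petri dish flat into the round nest in the case. Do not shove about or tip over the two beakers, the flask and the brown bottle.

Things in the scene. Friction and masses are not known exactly. Their poses are not given: they have to be found in the camera images.
- case: blue sample case, fixed, 104 (x) x 142 (y) x 51 mm when shut; origin under its centre; front (notch) at -x, hinge at +x. Under the cover a grey deck 34 mm above the bench, 88 (x) x 128 (y) mm, with a rim round it up to 44 mm (8 mm thick front and back, 7 mm at the sides): fingers fit down beside the dish only along y.
- case_notch (a point): middle of the notch's mouth in the case's front face (axes as the case): 52 mm wide, 34 to 44 mm above the bench. It runs through the 8 mm front wall, open above; behind the wall the cover's underside is its roof, over the open deck. The blade must go in 14 mm or more to catch the cover.
- case_pocket (a point): centre of the floor of the round nest in the deck, 28 mm above the bench: 70 mm wide, 6 mm deep (axes as the case)
- cover_hinge (a point): middle of the cover's hinge axis (along the case's y), 52 mm behind the case's centre, 44 mm above the bench
- cover (a joint): angle of the cover: 0 shut, 1.57 upright, 1.9 fully open; it turns up and back over the hinge. White plate 96 x 142 x 7 mm on a stiff hinge: it stays where it is left. Shut, its front edge is 8 mm behind the case's front face.
- cover_edge (a point): middle of the cover's free edge, at its underside; its x axis points from there to the hinge along the plate
- dock: aluminium trough fixed to the bench, from x = -58 to +80 mm, 44 mm wide, 34 mm high; origin on the bench under the stored opener's origin. Slot 24 mm wide along x, floor 4 mm above the bench, open at the top and the +x end. No room for fingers in it: only the last 30 mm of the blade stand out at the +x end.
- opener: loose opener (50 g) 155 mm long; origin at the underside of the middle of its handle, x towards the blade, z up. Orange handle 90 x 18 mm, 16 mm high (x -45 to 45); bright steel blade 16 mm wide from x = 45 to 110 mm, 4 mm thick (3 mm near the tip), its middle plane 8 mm above the handle's underside.
- opener_tip (a point): end of the opener's blade, mid-thickness, 110 mm ahead of the opener's origin (axes as the opener)
- dish: petri dish, 65 mm across, 16 mm high, origin under its centre, z up
- beaker: empty glass beaker, 62 mm across, 70 mm high, origin under its centre; leave alone. It and the dish may stand in each other's place.
- flask: stoppered conical flask, 62 mm across, 119 mm high, origin under its centre; leave alone
- bottle: brown reagent bottle, 52 mm across, 118 mm high, beside the case; origin under its centre; leave alone
- small_beaker: small empty glass beaker, 54 mm across, 60 mm high, origin under its centre; leave alone
Not all that is in view belongs to the job. There is more than one size of the case; the job needs the larger.

How it is judged:
By the outcome, as a careful person would: the job done as asked, in the order asked, and still so for the second after the job is handed in, with the robot touching nothing.
It also fails if it takes over 72 s, if anything falls off the work surface, if the arm or the gripper's body presses on something with over 40 N, if the wrist force passes 120 N, or if a joint passes its speed limit or range.

## Working session

There is one attempt and no reset: what is moved stays moved. The work goes in short steps, Python scripts to look and compute and a tool call to move; the robot and the scene stay as the last step left them, time stands still between calls to the robot, and variables do not carry over. Pictures are saved under pics/ and viewed, about 8 in all and at most 12, crops included, and the job is handed in when it is done.

Besides the shell and the picture viewer there is one more tool, called after "Call:" as name(argument=value, ...), one argument or row to a line, values as JSON. play_rows: Moves the arm, as the interface text tells. Its arguments: {"type":"object","properties":{"plan":{"type":"array"},"grip_force":{"type":"number"}},"required":["plan"]}

```bash
ls; mkdir -p pics
python3 - <<'E'
from rig import sense, optics, ctrl
import cv2, numpy as np, pickle
s=sense(); print(s)
for n in("scene","top"):
    c=optics.capture(n); cv2.imwrite(f"pics/{n}0.png",c["img"]); pickle.dump(c,open(f"{n}0.pkl","wb"))
    print({k:(np.round(v,4).tolist() if k=="world_to_cam" else v) for k,v in c.items() if k!="img"})
E
```

```text
pics
{'time_s': 0.0, 'joints': array([-1.39637556e+00,  3.13458680e-01,  1.49844898e+00, -9.30416216e-06,
        1.33100099e+00, -2.23408677e-01]), 'dq': array([ 1.39314105e-03, -1.23643756e-03,  1.41951210e-03, -4.71682733e-05,
       -2.81577502e-04,  3.24662872e-04]), 'tau': array([-2.18907328e-03, -4.12259746e+01, -2.59742814e+01, -3.09206825e-04,
        4.09488319e-03,  7.34964004e-06]), 'eef_pos': array([ 203.33034148, -483.7424509 ,  230.72615783]), 'ee_rot': array([-6.57910222e-04,  9.80281181e-01,  1.97606612e-01,  1.15984500e-05]), 'force': array([ 0.5108615 ,  0.26730633, -0.10940027]), 'wrist_torque': array([-0.01392393, -0.0555317 , -0.02467373]), 'grip_width': 1.000052641803188}
{'fx': 460.1881626660573, 'fy': 460.1881626660573, 'cx': 278.53687554880935, 'cy': 215.07483256102637, 'world_to_cam': [[0.4206, -0.9072, -0.0106, -341.3265], [0.4263, 0.1873, 0.885, -235.8641], [-0.8008, -0.3767, 0.4656, -1121.1463], [0.0, 0.0, 0.0, 1.0]]}
{'fx': 410.8092657138895, 'fy': 410.8092657138895, 'cx': 279.69118337419536, 'cy': 203.22084001082533, 'world_to_cam': [[-0.0285, -0.9995, -0.0139, -130.9257], [0.9824, -0.0306, 0.1845, -534.3698], [-0.1849, -0.0084, 0.9827, -1329.9227], [0.0, 0.0, 0.0, 1.0]]}
```

Run:
```python
import cv2
a=cv2.imread("pics/top0.png"); cv2.imwrite("pics/top0b.png",cv2.resize(a,(800,600),interpolation=cv2.INTER_CUBIC))
a=cv2.imread("pics/scene0.png"); cv2.imwrite("pics/scene0b.png",cv2.resize(a,(800,600),interpolation=cv2.INTER_CUBIC))
```

```text
(no output)
```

View pics/top0b.png

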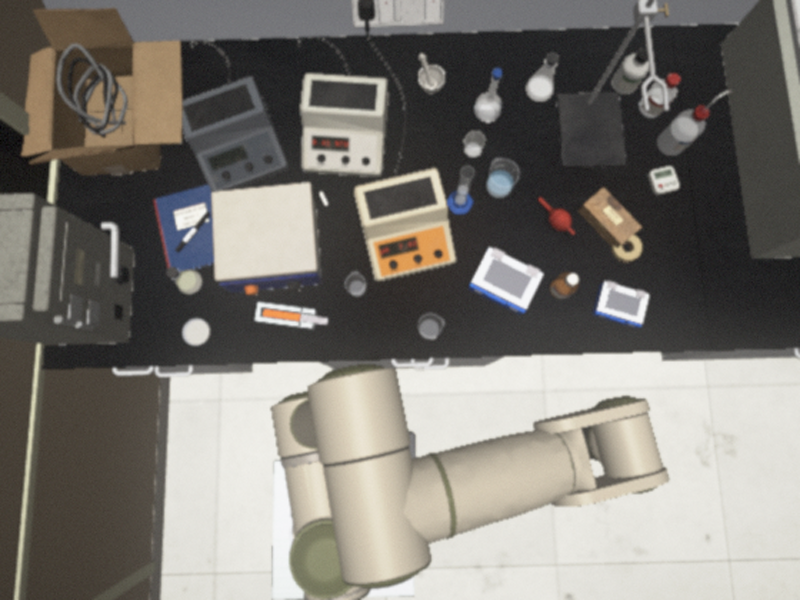

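View pics/scene0b.png

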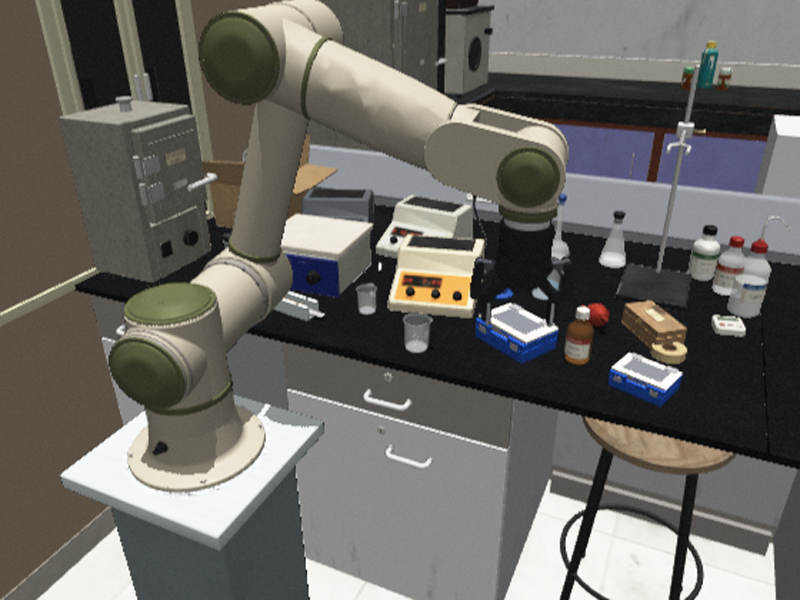

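The top view shows the dock with the opener at (290,315), the larger case at (507,280), the smaller case at (622,303), and the bottle at (565,285). The beakers are at (430,325) and (355,283). Two round things at (195,332) and (188,282) could be the dish or the flask.

```bash
cat > h.py <<'E'
import numpy as np, cv2, pickle
from scipy.spatial.transform import Rotation as R
def ray(c,u,v):
    W=np.array(c["world_to_cam"]); d=np.array([(u-c["cx"])/c["fx"],-(v-c["cy"])/c["fy"],-1.])
    r=W[:3,:3].T@d; o=-W[:3,:3].T@W[:3,3]; return o,r
def at(c,u,v,z):
    o,r=ray(c,u,v); return o+r*(z-o[2])/r[2]
def proj(c,p):
    W=np.array(c["world_to_cam"]); q=W[:3,:3]@np.array(p)+W[:3,3]
    return np.array([c["cx"]+c["fx"]*q[0]/-q[2], c["cy"]-c["fy"]*q[1]/-q[2]])
def rot(s):
    q=s["ee_rot"]; return R.from_quat([q[1],q[2],q[3],q[0]])
def st():
    from rig import sense
    s=sense(); m=rot(s).as_matrix()
    print("t",round(s["time_s"],2),"p",np.round(s["eef_pos"],1),"z",np.round(m[:,2],3),"y",np.round(m[:,1],3),"F",np.round(s["force"],1),"w",round(s["grip_width"],3),"j",np.round(s["joints"],2)); return s
E
python3 - <<'E'
from h import *
c=pickle.load(open("top0.pkl","rb")); k=1/1.4286
for n,u,v,z in [("dockA",256,314,34),("dockB",328,320,0),("r1",195,332,16),("r2",188,282,119),("bk1",355,283,60),("bk2",430,325,70),("case",507,280,51),("bottle",568,280,110),("case2",622,303,45)]:
    print(n,np.round(at(c,u*k,v*k,z)))
a=c["img"]
A=cv2.resize(a[185:250,105:235],(800,400),interpolation=cv2.INTER_CUBIC)
B=cv2.resize(a[165:230,310:470],(800,325),interpolation=cv2.INTER_CUBIC)[:200+125]
cv2.imwrite("pics/cA.png",np.vstack([A[:, :],B])[:725]); 
cv2.imwrite("pics/cA.png",cv2.resize(np.vstack([A,B]),(662,600)))
E
```

```text
dockA [487. 194.  34.]
dockB [472.  28.   0.]
r1 [450. 344.  16.]
r2 [551. 327. 119.]
bk1 [549. -43.  60.]
bk2 [ 443. -214.   70.]
case [ 547. -400.   51.]
bottle [ 531. -525.  110.]
case2 [ 485. -665.   45.]
```

View pics/cA.png

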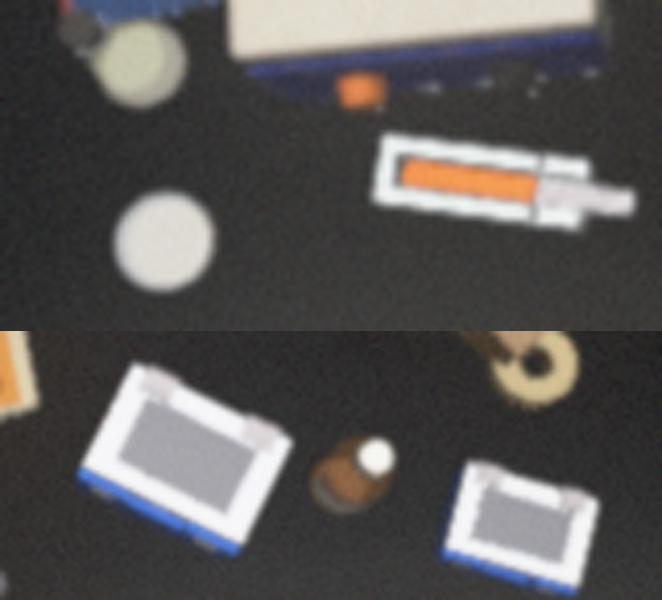

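The white disk at (195,332) in the top view is the dish. The yellowish thing at (188,282) is the stoppered flask. The larger case is the left one at (507,280), and the opener is the orange one in the white-walled trough; the orange block at (250,290) is a decoy. Next I compute poses from the crop corners.

Run:
```python
from h import *
c=pickle.load(open("top0.pkl","rb"))
A=lambda X,Y,z: at(c,105+X/5.092,185+Y/5.092,z)
B=lambda X,Y,z: at(c,310+X/4.1375,165+(Y-331)/4.1375,z)
P=np.round
h0,h1=A(402,173,20),A(538,189,20); print("handle",P(h0),P(h1),np.linalg.norm(h1-h0)); t=A(635,202,12);print("tip",P(t))
d=(t-h0)[:2];d/=np.linalg.norm(d);print("yaw",np.degrees(np.arctan2(d[1],d[0])),"len",np.linalg.norm((t-h0)[:2]))
print("dish",P(A(164,242,16)),"diam",np.linalg.norm(A(114,242,16)-A(214,242,16)))
k=[B(137,365,51),B(292,440,51),B(240,545,51),B(80,470,51)]
for q in k: print("case corner",P(q))
print(np.linalg.norm(k[1]-k[0]),np.linalg.norm(k[2]-k[1]),np.linalg.norm(k[3]-k[2]),P(sum(k)/4))
e=(k[1]-k[0])+(k[2]-k[3]); print("yaw case",np.degrees(np.arctan2(e[1],e[0]))+90)
# model projection to compare
s=pickle.load(open("scene0.pkl","rb"))
```

```text
handle [491. 182.  20.] [478.  90.  20.] 92.4042970610709
tip [468.  27.  12.]
yaw -98.51380416076057 len 156.98412013306668
dish [450. 342.  16.] diam 67.2683390225734
case corner [ 627. -365.   51.]
case corner [ 560. -487.   51.]
case corner [ 475. -439.   51.]
case corner [ 540. -314.   51.]
138.9473747072844 97.34004369577222 141.0410712836199 [ 550. -401.   51.]
yaw case -28.13915935898528
```

Call:
play_rows(
  plan=[
    [17.8, 35, 0, 0, 0, 0.068, 1],
    [17.8, 35, 0, 0, 0, 0.068, 1],
    [17.8, 35, 0, 0, 0, 0.068, 1],
    [17.8, 35, 0, 0, 0, 0.068, 1],
    [17.8, 35, 0, 0, 0, 0.068, 1],
  ],
)

```text
time_s: 0.52
eef_pos: [290.8, -306.3, 227.6]
ee_rot: [-0.002, 0.932, 0.362, -0.001]
force: [0.2, -0.8, 1.2]
grip_width: 0.998
```

Call:
play_rows(
  plan=[
    [17.8, 35, 0, 0, 0, 0.068, 1],
    [17.8, 35, 0, 0, 0, 0.068, 1],
    [17.8, 35, 0, 0, 0, 0.068, 1],
    [17.8, 35, 0, 0, 0, 0.068, 1],
    [17.8, 35, 0, 0, 0, 0.068, 1],
  ],
)

```text
time_s: 0.93
eef_pos: [381.0, -121.4, 227.1]
ee_rot: [-0.003, 0.854, 0.521, -0.001]
force: [0.3, -1.8, 0.3]
grip_width: 0.997
```

Call:
play_rows(
  plan=[
    [17.8, 35, 0, 0, 0, 0.068, 1],
    [17.8, 35, 0, 0, 0, 0.068, 1],
    [17.8, 35, 0, 0, 0, 0.068, 1],
    [17.8, 35, 0, 0, 0, 0.068, 1],
    [17.8, 35, 0, 0, 0, 0.068, 1],
  ],
)

```text
time_s: 1.35
eef_pos: [471.6, 64.4, 226.8]
ee_rot: [-0.002, 0.747, 0.665, -0.002]
force: [0.1, -1.3, 0.6]
grip_width: 0.999
```

Call:
play_rows(
  plan=[
    [0, -22, -40, 0, 0, -0.03, 0.0],
    [0, 0, -40, 0, 0, 0, -0.2],
    [0, 0, -25, 0, 0, 0, -0.2],
    [0, 0, 0, 0, 0, 0, -0.2],
  ],
)

```text
time_s: 1.68
eef_pos: [473.7, 56.0, 121.9]
ee_rot: [-0.001, 0.749, 0.663, 0.001]
force: [-0.4, 0.2, -0.6]
grip_width: 0.455
```

Run:
```python
from h import *
from rig import optics
st(); c=optics.capture("wrist"); pickle.dump(c,open("w1.pkl","wb")); cv2.imwrite("pics/w1.png",c["img"])
print(proj(c,[468,27,12]),proj(c,[478,90,20]),proj(c,[491,182,20]))
W=np.array(c["world_to_cam"]);print(-W[:3,:3].T@W[:3,3], W[2,:3])
```

```text
t 1.68 p [473.7  56.  121.9] z [ 0.     0.002 -1.   ] y [ 0.993 -0.122  0.   ] F [-0.4  0.2 -0.6] w 0.455 j [-0.13  0.33  1.78  0.    1.03 -0.01]
[271.51798729 244.01603814] [274.7000952 159.7344907] [277.71164168   4.61972176]
[481.74005258 128.45396172 264.92618743] [0.03431112 0.28222974 0.95873308]
```

View pics/w1.png

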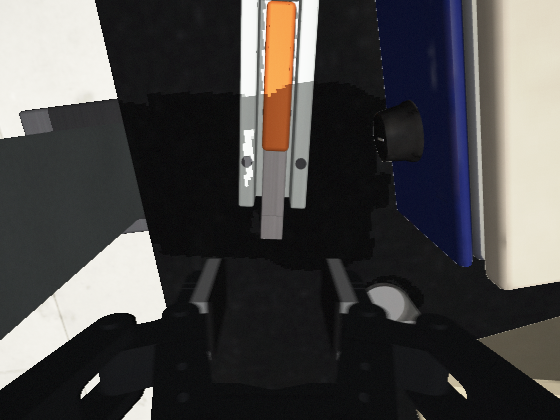

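The wrist view shows the opener in its slot: blade tip at (271,239), handle front at (276,151), handle rear at (281,2), and the dock's +x end at about (247..298, 206).

Run:
```python
from h import *
c=pickle.load(open("w1.pkl","rb"))
t=at(c,271.5,239,13.5); f=at(c,276,151.5,20); b=at(c,280,2,20)
print(t,f,b); 
for p,q in((b,t),(b,f)):
    d=(q-p)[:2]; print(np.linalg.norm(d),np.degrees(np.arctan2(d[1],d[0])))
print(at(c,247,206,34),at(c,298,208,34))
```

```text
[468.55365895  31.51252865  13.5       ] [479.52005997  95.34490679  20.        ] [492.51857039 183.22212376  20.        ]
153.5907491678935 -98.97659321184865
88.8333638645592 -98.41399396476348
[456.57121311  64.26724463  34.        ] [489.53010034  58.84725477  34.        ]
```

Call:
play_rows(
  plan=[
    [-3.3, -11, -30, 0, 0, -0.03, -0.2],
    [0, 0, -35, 0, 0, 0, -0.2],
    [0, 0, -30, 0, 0, 0, -0.2],
    [0, 0, -16, 0, 0, 0, -0.2],
    [0, 0, 0, 0, 0, 0, -0.2],
  ],
)

```text
time_s: 2.15
eef_pos: [477.4, 42.3, 18.6]
ee_rot: [0.006, 0.76, 0.65, 0.007]
force: [-0.3, 0.4, 0.3]
grip_width: 0.4
```

Run:
```python
from h import *
st()
```

```text
t 2.15 p [477.4  42.3  18.6] z [ 0.019 -0.    -1.   ] y [ 0.988 -0.155  0.019] F [-0.3  0.4  0.3] w 0.4 j [-0.16  0.5   1.87  0.    0.75 -0.01]
```

Call:
play_rows(
  plan=[
    [-6, 2.5, -5, 0, 0.019, 0, -0.2],
    [0, 0, -5, 0, 0, 0, -0.2],
    [0, 0, -2, 0, 0, 0, -0.2],
    [0, 0, 0, 0, 0, 0, -0.2],
  ],
)

```text
time_s: 2.48
eef_pos: [474.6, 44.0, 11.4]
ee_rot: [0.003, 0.76, 0.649, 0.002]
force: [-0.1, -0.1, 0.8]
grip_width: 0.397
```

Run:
```python
from h import *
st()
```

```text
t 2.48 p [474.6  44.   11.4] z [ 0.007 -0.002 -1.   ] y [ 0.988 -0.156  0.007] F [-0.1 -0.1  0.8] w 0.397 j [-0.15  0.52  1.87 -0.    0.75  0.  ]
```

Call:
play_rows(
  plan=[
    [-4, 1, -5, 0, 0.006, 0, -0.2],
    [-2, 0, -4, 0, 0, 0, -0.2],
    [0, 0, -2, 0, 0, 0, -0.2],
    [0, 0, 0, 0, 0, 0, -0.2],
  ],
)

```text
time_s: 2.82
eef_pos: [469.3, 45.0, 1.5]
ee_rot: [0.002, 0.76, 0.65, 0.001]
force: [-0.9, -0.3, 0.8]
grip_width: 0.4
```

Run:
```python
from h import *
st()
```

```text
t 2.82 p [469.3  45.    1.5] z [ 0.004 -0.002 -1.   ] y [ 0.988 -0.156  0.004] F [-0.9 -0.3  0.8] w 0.4 j [-0.15  0.53  1.89 -0.    0.72  0.01]
```

Call:
play_rows(
  plan=[
    [1, 0, 4, 0, 0, 0, -0.2],
    [0, 0, 0, 0, 0, 0, -0.2],
    [0, 0, 0, 0, 0, 0, -1],
    [0, 0, 0, 0, 0, 0, -1],
    [0, 0, 0, 0, 0, 0, -1],
  ],
  grip_force=80,
)

```text
time_s: 3.23
eef_pos: [470.7, 45.0, 6.3]
ee_rot: [0.002, 0.76, 0.65, 0.001]
force: [-0.7, 0.1, 0.6]
grip_width: 0.143
```

Call:
play_rows(
  plan=[
    [0, 0, 0, 0, 0, 0, -1],
    [0, 0, 0, 0, 0, 0, -1],
  ],
)

```text
time_s: 3.4
eef_pos: [470.7, 45.0, 6.4]
ee_rot: [0.002, 0.76, 0.65, 0.001]
force: [-0.3, 0.7, 1.5]
grip_width: 0.144
```

Call:
play_rows(
  plan=[
    [0, 0, 6, 0, 0, 0, -1],
    [0, 0, 12, 0, 0, 0, -1],
    [0, 0, 20, 0, 0, 0, -1],
    [0, 0, 25, 0, 0, 0, -1],
    [0, 0, 0, 0, 0, 0, -1],
  ],
)

```text
time_s: 3.82
eef_pos: [469.4, 45.1, 71.9]
ee_rot: [0.001, 0.76, 0.65, -0.0]
force: [0.5, -0.8, -0.2]
grip_width: 0.14
```

Run:
```python
from h import *
from rig import optics
st(); c=optics.capture("wrist"); pickle.dump(c,open("w2.pkl","wb")); d=optics.capture("scene"); 
cv2.imwrite("pics/w2.png",np.hstack([cv2.resize(c["img"],(400,300)),cv2.resize(d["img"][150:270,160:320],(400,300))]))
```

```text
t 3.82 p [469.4  45.1  71.9] z [ 0.001 -0.002 -1.   ] y [ 0.988 -0.156  0.001] F [ 0.5 -0.8 -0.2] w 0.14 j [-0.15  0.4   1.85 -0.    0.9   0.01]
```

View pics/w2.png

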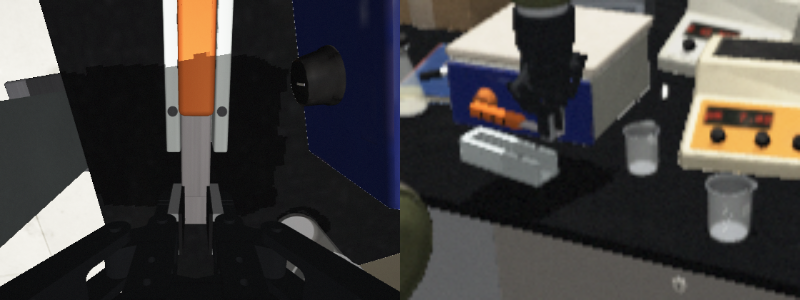

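Call:
play_rows(
  plan=[
    [-9, -37, 0, 0, 0, 0, -1],
    [-9, -37, 0, 0, 0, 0, -1],
    [-9, -37, 0, 0, 0, 0, -1],
    [-8, -37, -10, 0, 0, 0, -1],
    [0, 0, -15, 0, 0, 0, -1],
  ],
)

```text
time_s: 4.33
eef_pos: [430.3, -106.4, 41.6]
ee_rot: [-0.0, 0.758, 0.652, -0.002]
force: [0.4, 1.6, 0.1]
grip_width: 0.144
```

Call:
play_rows(
  plan=[
    [0, 0, -15, 0, 0, 0, -1],
    [0, 0, -8, 0, 0, 0, -1],
    [0, 0, 0, 0, 0, 0, -1],
  ],
)

```text
time_s: 4.58
eef_pos: [427.1, -107.7, 13.6]
ee_rot: [-0.004, 0.76, 0.65, -0.003]
force: [-0.8, 1.0, -0.4]
grip_width: 0.143
```

Run:
```python
from h import *
st()
```

```text
t 4.58 p [ 427.1 -107.7   13.6] z [-0.01   0.002 -1.   ] y [ 0.988 -0.154 -0.01 ] F [-0.8  1.  -0.4] w 0.143 j [-0.51  0.46  1.96 -0.01  0.73 -0.35]
```

Call:
play_rows(
  plan=[
    [8, 0, -6, 0, -0.01, 0, -1],
    [0, 0, -4, 0, 0, 0, -1],
    [0, 0, -2, 0, 0, 0, -1],
    [0, 0, 0, 0, 0, 0, -1],
  ],
)

```text
time_s: 4.92
eef_pos: [436.5, -106.7, 0.9]
ee_rot: [-0.0, 0.759, 0.651, 0.001]
force: [-0.8, -1.8, 3.0]
grip_width: 0.145
```

Call:
play_rows(
  plan=[
    [0, 0, 0, 0, 0, 0, -0.2],
    [0, 0, 0, 0, 0, 0, -0.2],
    [0, 0, 10, 0, 0, 0, -0.2],
    [0, 0, 30, 0, 0, 0, -0.2],
    [3, 20, 35, 0, 0, 0, -0.2],
  ],
)

```text
time_s: 5.33
eef_pos: [437.1, -85.9, 75.3]
ee_rot: [-0.005, 0.759, 0.651, -0.001]
force: [0.7, -0.2, 1.1]
grip_width: 0.402
```

Call:
play_rows(
  plan=[
    [4, 30, 10, 0, 0, 0, -0.2],
    [4, 25, 0, 0, 0, 0, -0.2],
    [0, 0, 0, 0, 0, 0, -0.2],
  ],
)

```text
time_s: 5.58
eef_pos: [448.2, -28.3, 94.9]
ee_rot: [0.001, 0.76, 0.65, 0.003]
force: [0.3, -0.7, 0.5]
grip_width: 0.398
```

```bash
cat >> h.py <<'E'
def orange(c,z=16):
    h=cv2.cvtColor(c["img"],cv2.COLOR_BGR2HSV); m=cv2.inRange(h,(5,150,70),(20,255,255))
    n,l,s,_=cv2.connectedComponentsWithStats(m); out=[]
    for i in range(1,n):
        if s[i,4]>400:
            r=cv2.minAreaRect(np.argwhere(l==i)[:,::-1].astype(np.float32)); 
            print("px",np.round(cv2.boxPoints(r)).tolist()); print(np.round([at(c,*p,z)[:2] for p in cv2.boxPoints(r)],1).tolist())
E
python3 - <<'E'
from h import *
from rig import optics
st(); c=optics.capture("wrist"); pickle.dump(c,open("w3.pkl","wb")); cv2.imwrite("pics/w3.png",c["img"]); orange(c)
E
```

```text
t 5.58 p [448.2 -28.3  94.9] z [ 0.006  0.002 -1.   ] y [ 0.988 -0.154  0.005] F [ 0.3 -0.7  0.5] w 0.398 j [-0.33  0.32  1.89  0.01  0.93 -0.18]
px [[259.0, 119.0], [288.0, 119.0], [288.0, 257.0], [259.0, 257.0]]
[[449.0, 34.2], [465.8, 31.6], [453.2, -55.5], [434.5, -52.5]]
px [[482.0, 306.0], [559.0, 306.0], [559.0, 400.0], [482.0, 400.0]]
[[579.4, -112.4], [631.8, -120.8], [636.9, -202.2], [579.8, -192.9]]
```

Call:
play_rows(
  plan=[
    [-0.5, -3, -30, 0, 0, 0, -0.2],
    [0, 0, -30, 0, 0, 0, -0.2],
    [0, 0, -18, 0, 0, 0, -0.2],
    [0, 0, 0, 0, 0, 0, -0.2],
  ],
)

```text
time_s: 5.97
eef_pos: [449.1, -34.5, 17.7]
ee_rot: [0.005, 0.759, 0.651, 0.005]
force: [-0.4, 0.6, -0.6]
grip_width: 0.396
```

Run:
```python
from h import *
st()
```

```text
t 5.97 p [449.1 -34.5  17.7] z [ 0.013 -0.001 -1.   ] y [ 0.988 -0.153  0.013] F [-0.4  0.6 -0.6] w 0.396 j [-0.34  0.46  1.95  0.    0.72 -0.19]
```

Call:
play_rows(
  plan=[
    [-2, 3, -8, 0, 0.013, 0, -0.2],
    [0, 0, -5, 0, 0, 0, -0.2],
    [0, 0, -2, 0, 0, 0, -0.2],
    [0, 0, 0, 0, 0, 0, -0.2],
  ],
)

```text
time_s: 6.3
eef_pos: [447.6, -32.9, 3.6]
ee_rot: [0.001, 0.76, 0.65, -0.001]
force: [0.2, 0.5, -0.1]
grip_width: 0.399
```

Run:
```python
from h import *
st()
```

```text
t 6.3 p [447.6 -32.9   3.6] z [ 0.    -0.002 -1.   ] y [ 0.988 -0.155  0.   ] F [ 0.2  0.5 -0.1] w 0.399 j [-0.33  0.49  1.95 -0.    0.7  -0.18]
```

Call:
play_rows(
  plan=[
    [0, 0, 0, 0, 0, 0, -1],
    [0, 0, 0, 0, 0, 0, -1],
    [0, 0, 0, 0, 0, 0, -1],
    [0, 0, 8, 0, 0, 0, -1],
    [0, 0, 30, 0, 0, 0, -1],
  ],
  grip_force=115,
)

```text
time_s: 6.72
eef_pos: [446.2, -32.6, 41.7]
ee_rot: [-0.001, 0.76, 0.65, -0.002]
force: [0.4, 0.4, -0.9]
grip_width: 0.171
```

Call:
play_rows(
  plan=[
    [0, 0, 40, 0, 0, 0, -1],
    [0, 0, 35, 0, 0, 0.05, -1],
    [-5.5, -25, 0, 0, 0, 0.11, -1],
    [-5.5, -25, 0, 0, 0, 0.11, -1],
    [-5.5, -25, 0, 0, 0, 0.11, -1],
  ],
)

```text
time_s: 7.13
eef_pos: [431.2, -107.1, 129.4]
ee_rot: [0.005, 0.616, 0.788, -0.0]
force: [0.1, -0.8, 0.2]
grip_width: 0.165
```

Call:
play_rows(
  plan=[
    [-5.5, -25, 0, 0, 0, 0.11, -1],
    [-5.5, -25, 0, 0, 0, 0.11, -1],
    [-5.5, -25, 0, 0, 0, 0.11, -1],
    [-5.5, -25, 0, 0, 0, 0.11, -1],
    [-5.5, -25, 0, 0, 0, 0.11, -1],
  ],
)

```text
time_s: 7.55
eef_pos: [401.9, -237.7, 134.6]
ee_rot: [0.008, 0.364, 0.931, 0.001]
force: [0.5, -0.3, -1.2]
grip_width: 0.167
```

Call:
play_rows(
  plan=[
    [-5.5, -25, 0, 0, 0, 0.11, -1],
    [-5.5, -25, 0, 0, 0, 0.11, -1],
    [0, 0, 0, 0, 0, 0.07, -1],
    [0, 0, 0, 0, 0, 0, -1],
  ],
)

```text
time_s: 7.88
eef_pos: [388.6, -294.7, 137.9]
ee_rot: [0.009, 0.219, 0.976, 0.001]
force: [0.3, 0.6, -1.2]
grip_width: 0.169
```

Run:
```python
from h import *
from rig import optics
st(); c=optics.capture("wrist"); pickle.dump(c,open("w4.pkl","wb")); cv2.imwrite("pics/w4.png",c["img"]); d=optics.capture("top"); pickle.dump(d,open("t4.pkl","wb"))
```

```text
t 7.88 p [ 388.6 -294.7  137.9] z [ 0.019 -0.002 -1.   ] y [0.427 0.904 0.006] F [ 0.3  0.6 -1.2] w 0.169 j [-0.9   0.32  1.75  0.02  1.06 -2.03]
```

View pics/w4.png

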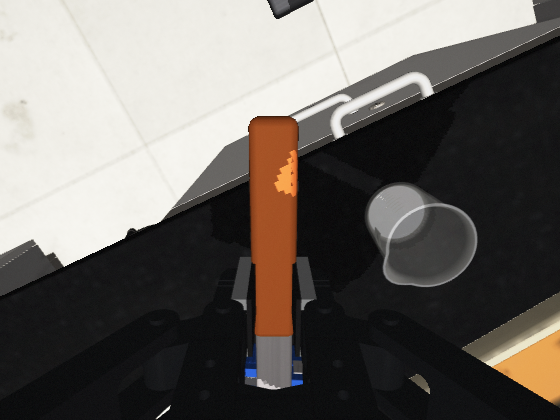

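The wrist view looks back along the handle (rear end at (273,117), blade between the fingers at (275,355)) and shows the tall beaker at (430,245). I check the case pose by drawing its model over both fixed cameras.

```bash
cat > ov.py <<'E'
from h import *
def pose(p,o,yaw):
    a=np.radians(yaw); x,y,z=p; return [o[0]+x*np.cos(a)-y*np.sin(a),o[1]+x*np.sin(a)+y*np.cos(a),z]
def overlay(c,o,yaw,k,roi):
    u0,v0,w,hh=roi; im=cv2.resize(c["img"][v0:v0+hh,u0:u0+w],None,fx=k,fy=k,interpolation=cv2.INTER_CUBIC)
    def ln(pts,col):
        q=np.array([(proj(c,pose(p,o,yaw))-[u0,v0]+.5)*k for p in pts]); cv2.polylines(im,[np.round(q*8).astype(int).reshape(-1,1,2)],True,col,1,cv2.LINE_AA,3)
    ln([(-44,-71,51),(52,-71,51),(52,71,51),(-44,71,51)],(0,0,255)); ln([(-52,-71,0),(-52,71,0),(-52,71,44),(-52,-71,44)],(0,255,0)); ln([(-52,-26,34),(-52,26,34),(-52,26,44),(-52,-26,44)],(0,255,255))
    return im
E
python3 - <<'E'
from ov import *
t=pickle.load(open("top0.pkl","rb")); s=pickle.load(open("scene0.pkl","rb")); o=(546.5,-399); y=-28.1
a=overlay(t,o,y,7,(322,168,66,56)); b=overlay(s,o,y,6,(325,205,72,56)); H=400
a=cv2.resize(a,(int(a.shape[1]*H/a.shape[0]),H));b=cv2.resize(b,(400,311)); b=np.vstack([b,np.zeros((H-311,400,3),np.uint8)])
cv2.imwrite("pics/ov1.png",np.hstack([a,b])[:,:800]); print(a.shape,b.shape)
E
```

```text
(400, 471, 3) (400, 400, 3)
```

View pics/ov1.png

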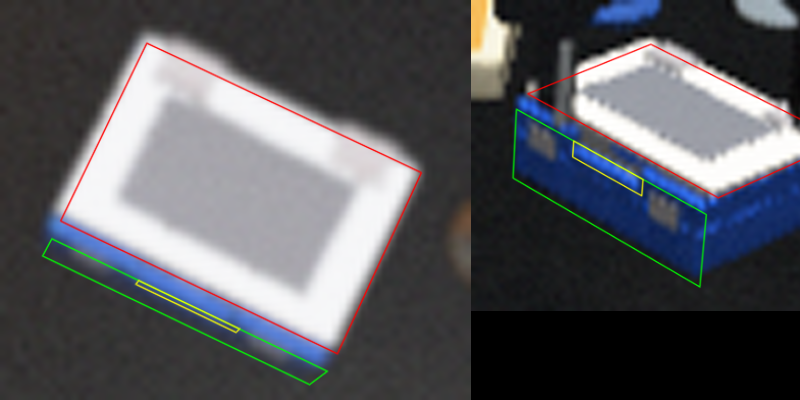

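The model fits the top view to 1–2 mm. The scene view suggests the case lies 2–3 mm farther along its +x. I use origin (548.5,-400) and yaw -28°. The notch is far wider than the blade, so this is enough.

Call:
play_rows(
  plan=[
    [7, -14, -30, 0, 0.019, -0.048, -1],
    [7, -13, -30, 0, 0, 0, -1],
    [0, 0, -20, 0, 0, 0, -1],
    [0, 0, 0, 0, 0, 0, -1],
  ],
)

```text
time_s: 8.32
eef_pos: [405.3, -319.8, 58.3]
ee_rot: [0.003, 0.248, 0.969, -0.003]
force: [-0.4, 0.7, -1.7]
grip_width: 0.169
```

```bash
cat >> h.py <<'E'
def tip(L=88,h=4.4,o=(548.5,-400),yaw=-28.1):
    s=st(); m=rot(s).as_matrix(); y=m[:,1]; z=m[:,2]; x=np.cross(y,z); 
    if x@np.array([.882,-.471,0])<0: x=-x
    t=s["eef_pos"]+L*x-h*z; a=np.radians(yaw); d=t[:2]-np.array(o)
    print("opener x",np.round(x,3),"yaw",round(np.degrees(np.arctan2(x[1],x[0])),1),"tip in case",np.round([d@[np.cos(a),np.sin(a)],d@[-np.sin(a),np.cos(a)],t[2]],1))
E
python3 -c "
from h import *
tip()"
```

```text
t 8.32 p [ 405.3 -319.8   58.3] z [ 0.003 -0.008 -1.   ] y [ 0.48   0.877 -0.005] F [-0.4  0.7 -1.7] w 0.169 j [-0.89  0.5   1.73 -0.    0.91 -1.96]
opener x [ 0.877 -0.48   0.007] yaw -28.7 tip in case [-76.1   2.4  63.2]
```

Call:
play_rows(
  plan=[
    [0, -2, -12, 0, 0, 0, -1],
    [0, 0, -8, 0, 0, 0, -1],
    [0, 0, -4, 0, 0, 0, -1],
    [0, 0, 0, 0, 0, 0, -1],
  ],
)

```text
time_s: 8.65
eef_pos: [406.7, -319.9, 36.2]
ee_rot: [0.003, 0.249, 0.969, -0.004]
force: [-0.6, 0.1, -0.6]
grip_width: 0.17
```

Run:
```python
from ov import *
tip()
from rig import optics
s=optics.capture("scene"); t=optics.capture("top"); pickle.dump(s,open("s5.pkl","wb")); 
a=overlay(s,(548.5,-400),-28.1,7,(300,195,100,75)); b=overlay(t,(548.5,-400),-28.1,7,(300,168,90,75))
cv2.imwrite("pics/ov2.png",np.hstack([cv2.resize(a,(440,330)),cv2.resize(b,(360,300)) if 0 else cv2.resize(b,(360,330))]))
```

```text
t 8.65 p [ 406.7 -319.9   36.2] z [ 0.004 -0.008 -1.   ] y [ 0.482  0.876 -0.005] F [-0.6  0.1 -0.6] w 0.17 j [-0.89  0.54  1.74 -0.    0.86 -1.96]
opener x [ 0.876 -0.482  0.008] yaw -28.8 tip in case [-74.9   2.8  41.3]
```

View pics/ov2.png

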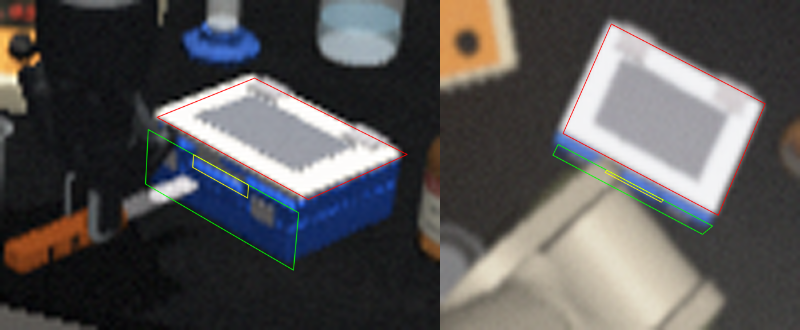

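The scene crop shows the handle at (50,240) and the blade tip at (197,185), just short of the notch (yellow). The cover matches the red outline. I compare the tip with its predicted pixel.

Run:
```python
from h import *
c=pickle.load(open("s5.pkl","rb"))
for L,z in((88,41.3),(88,36),(88,46),(80,41.3)):
    p=np.array([406.7,-319.9])+L*np.array([.876,-.482]); print(L,z,(proj(c,[*p,z])-[300,195]+.5)*4.4)
for x in(-67,23): 
    p=np.array([406.7,-319.9])+x*np.array([.876,-.482]); print(x,(proj(c,[*p,41])-[300,195]+.5)*4.4)
```

```text
88 41.3 [192.72801828 181.71472862]
88 36 [192.29312572 188.55582417]
88 46 [193.11500702 175.62718619]
80 41.3 [183.93016888 185.39717848]
-67 [ 12.02262887 257.75272096]
23 [119.62181126 212.70149567]
```

Call:
play_rows(
  plan=[
    [0, 0, -2, 0.004, 0.007, 0, -1],
    [0, 0, 0, 0, 0, 0, -1],
    [9, -5, 0, 0, 0, 0, -1],
    [7, -4, 0, 0, 0, 0, -1],
    [0, 0, 0, 0, 0, 0, -1],
  ],
)

```text
time_s: 9.17
eef_pos: [424.4, -330.5, 37.7]
ee_rot: [0.001, 0.249, 0.968, -0.004]
force: [0.1, -0.2, -1.2]
grip_width: 0.171
```

```bash
python3 -c "
from h import *
tip()"
```

```text
t 9.17 p [ 424.4 -330.5   37.7] z [-0.    -0.009 -1.   ] y [ 0.482  0.876 -0.008] F [ 0.1 -0.2 -1.2] w 0.171 j [-0.88  0.57  1.67 -0.01  0.89 -1.94]
opener x [ 0.876 -0.482  0.004] yaw -28.8 tip in case [-54.2   1.8  42.4]
```

Call:
play_rows(
  plan=[
    [-2, 1, -4, 0.002, 0.003, 0, -1],
    [0, 0, -1, 0, 0, 0, -1],
    [0, 0, 0, 0, 0, 0, -1],
  ],
)

```text
time_s: 9.42
eef_pos: [422.1, -329.2, 32.3]
ee_rot: [-0.001, 0.249, 0.969, -0.003]
force: [-0.1, -0.5, -1.5]
grip_width: 0.171
```

```bash
python3 -c "
from h import *
tip()"
```

```text
t 9.42 p [ 422.1 -329.2   32.3] z [-0.004 -0.006 -1.   ] y [ 0.482  0.876 -0.007] F [-0.1 -0.5 -1.5] w 0.171 j [-0.88  0.58  1.68 -0.01  0.88 -1.94]
opener x [ 0.876 -0.482 -0.   ] yaw -28.8 tip in case [-56.9   1.8  36.7]
```

Call:
play_rows(
  plan=[
    [0, 0, 1.5, 0, 0, 0, -1],
    [7, -4, 0, 0, 0, 0, -1],
    [7, -4, 0, 0, 0, 0, -1],
    [0, 0, 0, 0, 0, 0, -1],
  ],
)

```text
time_s: 9.75
eef_pos: [436.7, -337.7, 34.0]
ee_rot: [-0.001, 0.249, 0.968, -0.003]
force: [-1.1, -0.7, -0.4]
grip_width: 0.173
```

```bash
python3 -c "
from h import *
tip()"
```

```text
t 9.75 p [ 436.7 -337.7   34. ] z [-0.004 -0.006 -1.   ] y [ 0.483  0.876 -0.007] F [-1.1 -0.7 -0.4] w 0.173 j [-0.87  0.6   1.63 -0.01  0.91 -1.93]
opener x [ 0.876 -0.483 -0.001] yaw -28.9 tip in case [-40.    1.2  38.3]
```

Tip about 12 mm in with no contact force. I push on by 13 mm.

Call:
play_rows(
  plan=[
    [6, -3.5, 0, 0, 0, 0, -1],
    [5.5, -3, 0, 0, 0, 0, -1],
    [0, 0, 0, 0, 0, 0, -1],
  ],
)

```text
time_s: 10.0
eef_pos: [449.6, -344.9, 33.9]
ee_rot: [-0.001, 0.249, 0.968, -0.003]
force: [0.1, -0.1, -0.3]
grip_width: 0.173
```

```bash
python3 -c "
from h import *
tip()"
```

```text
t 10.0 p [ 449.6 -344.9   33.9] z [-0.004 -0.006 -1.   ] y [ 0.482  0.876 -0.007] F [ 0.1 -0.1 -0.3] w 0.173 j [-0.86  0.63  1.58 -0.01  0.93 -1.92]
opener x [ 0.876 -0.482 -0.   ] yaw -28.8 tip in case [-25.2   0.9  38.3]
```

Call:
play_rows(
  plan=[
    [0, 0, 4, 0, 0, 0, -1],
    [0, 0, 5, 0, 0, 0, -1],
    [0.5, -0.3, 6, 0, 0, 0, -1],
    [1, -0.5, 6, 0, 0, 0, -1],
    [1, -0.5, 6, 0, 0, 0, -1],
  ],
  grip_force=120,
)

```text
time_s: 10.42
eef_pos: [451.2, -345.2, 61.8]
ee_rot: [-0.003, 0.249, 0.969, -0.002]
force: [0.8, -0.3, -2.3]
grip_width: 0.169
```

Run:
```python
from ov import *
tip()
from rig import optics
s=optics.capture("scene"); pickle.dump(s,open("s6.pkl","wb")); 
a=overlay(s,(548.5,-400),-28.1,7,(300,185,110,85)); cv2.imwrite("pics/ov3.png",cv2.resize(a,(660,510)))
```

```text
t 10.42 p [ 451.2 -345.2   61.8] z [-0.006 -0.003 -1.   ] y [ 0.482  0.876 -0.006] F [ 0.8 -0.3 -2.3] w 0.169 j [-0.86  0.59  1.55 -0.01  1.   -1.92]
opener x [ 0.876 -0.482 -0.004] yaw -28.8 tip in case [-23.7   1.4  65.8]
```

View pics/ov3.png

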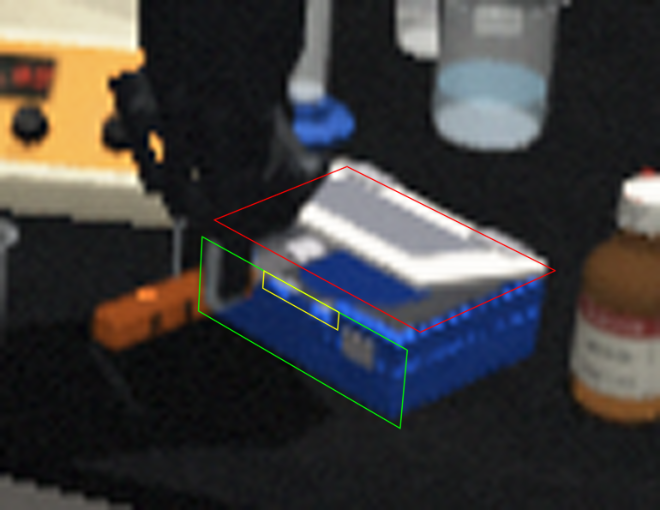

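The white cover is levered up, its free edge raised to about (410,280), with the blade under it. I now follow the arc with the tip.

Call:
play_rows(
  plan=[
    [4.5, -2.5, 9, 0, 0, 0, -1],
    [4.5, -2.5, 9, 0, 0, 0, -1],
    [5, -2.5, 8, 0, 0, 0, -1],
    [6, -3.3, 6, 0, 0, 0, -1],
    [6, -3.3, 6, 0, 0, 0, -1],
  ],
)

```text
time_s: 10.88
eef_pos: [475.9, -358.2, 103.0]
ee_rot: [-0.005, 0.249, 0.968, -0.001]
force: [-0.1, -0.0, -2.7]
grip_width: 0.167
```

```bash
python3 -c "
from h import *
tip()"
```

```text
t 10.88 p [ 475.9 -358.2  103. ] z [-0.011 -0.    -1.   ] y [ 0.482  0.876 -0.005] F [-0.1 -0.  -2.7] w 0.167 j [-0.84  0.59  1.43 -0.01  1.13 -1.9 ]
opener x [ 0.876 -0.482 -0.01 ] yaw -28.8 tip in case [  4.3   1.5 106.6]
```

Call:
play_rows(
  plan=[
    [7, -3.8, 4, 0, 0, 0, -1],
    [7, -3.8, 3, 0, 0, 0, -1],
    [7, -3.8, 3, 0, 0, 0, -1],
    [7, -3.8, 1, 0, 0, 0, -1],
    [7, -3.8, 0, 0, 0, 0, -1],
  ],
)

```text
time_s: 11.3
eef_pos: [511.4, -377.8, 118.0]
ee_rot: [-0.006, 0.249, 0.968, -0.002]
force: [-1.6, 0.2, 0.1]
grip_width: 0.169
```

```bash
python3 -c "
from h import *
tip()"
```

```text
t 11.3 p [ 511.4 -377.8  118. ] z [-0.012 -0.001 -1.   ] y [ 0.483  0.876 -0.006] F [-1.6  0.2  0.1] w 0.169 j [-0.82  0.66  1.27 -0.01  1.22 -1.88]
opener x [ 0.876 -0.483 -0.01 ] yaw -28.9 tip in case [ 44.8   1.  121.5]
```

Call:
play_rows(
  plan=[
    [6.5, -3.5, 0, 0, 0, 0, -1],
    [6.5, -3.5, -1, 0, 0, 0, -1],
    [6.5, -3.5, -2, 0, 0, 0, -1],
    [4, -2, -2, 0, 0, 0, -1],
    [0, 0, 0, 0, 0, 0, -1],
  ],
)

```text
time_s: 11.72
eef_pos: [536.4, -391.4, 115.2]
ee_rot: [-0.005, 0.249, 0.968, -0.002]
force: [0.1, 1.1, -0.2]
grip_width: 0.17
```

```bash
python3 -c "
from h import *
tip()"
```

```text
t 11.72 p [ 536.4 -391.4  115.2] z [-0.011 -0.002 -1.   ] y [ 0.483  0.876 -0.007] F [ 0.1  1.1 -0.2] w 0.17 j [-0.8   0.72  1.16 -0.01  1.26 -1.87]
opener x [ 0.876 -0.483 -0.009] yaw -28.9 tip in case [ 73.2   0.8 118.8]
```

Call:
play_rows(
  plan=[
    [-10, 5.5, 0, 0, 0, 0, -1],
    [-25, 13.5, 0, 0, 0, 0, -1],
    [-30, 16, 0, 0, 0, 0, -1],
    [-30, 16, 0, 0, 0, 0, -1],
    [-20, 11, 0, 0, 0, 0, -1],
  ],
)

```text
time_s: 12.13
eef_pos: [418.8, -327.1, 114.5]
ee_rot: [-0.004, 0.248, 0.969, -0.003]
force: [-0.7, -0.4, -0.0]
grip_width: 0.164
```

Call:
play_rows(
  plan=[
    [3.4, 27.6, 0, 0, 0, -0.105, -1],
    [3.4, 27.6, 0, 0, 0, -0.105, -1],
    [3.4, 27.6, 0, 0, 0, -0.105, -1],
    [3.4, 27.6, 0, 0, 0, -0.105, -1],
    [3.4, 27.6, 0, 0, 0, -0.105, -1],
  ],
)

```text
time_s: 12.55
eef_pos: [429.8, -185.6, 116.4]
ee_rot: [-0.004, 0.503, 0.864, -0.003]
force: [0.4, 0.9, 0.2]
grip_width: 0.169
```

Call:
play_rows(
  plan=[
    [3.4, 27.6, 0, 0, 0, -0.105, -1],
    [3.4, 27.6, 0, 0, 0, -0.105, -1],
    [3.4, 27.6, 0, 0, 0, -0.105, -1],
    [3.4, 27.6, 0, 0, 0, -0.105, -1],
    [3.4, 20, 0, 0, 0, -0.105, -1],
  ],
)

```text
time_s: 12.97
eef_pos: [445.3, -47.5, 118.3]
ee_rot: [-0.002, 0.72, 0.694, -0.001]
force: [-0.1, -0.2, -0.8]
grip_width: 0.166
```

Run:
```python
from ov import *
tip()
from rig import optics
s=optics.capture("scene"); t=optics.capture("top"); pickle.dump(t,open("t7.pkl","wb"))
a=overlay(s,(548.5,-400),-28.1,7,(310,150,110,110)); cv2.imwrite("pics/ov4.png",np.hstack([cv2.resize(a,(400,400)),cv2.resize(t["img"][130:250,290:410],(400,400))]))
```

```text
t 12.97 p [445.3 -47.5 118.3] z [-0.005  0.002 -1.   ] y [ 0.999 -0.037 -0.005] F [-0.1 -0.2 -0.8] w 0.166 j [-0.37  0.28  1.87 -0.    1.   -0.33]
opener x [-0.037 -0.999 -0.002] yaw -92.1 tip in case [-218.5  183.3  122.6]
```

View pics/ov4.png

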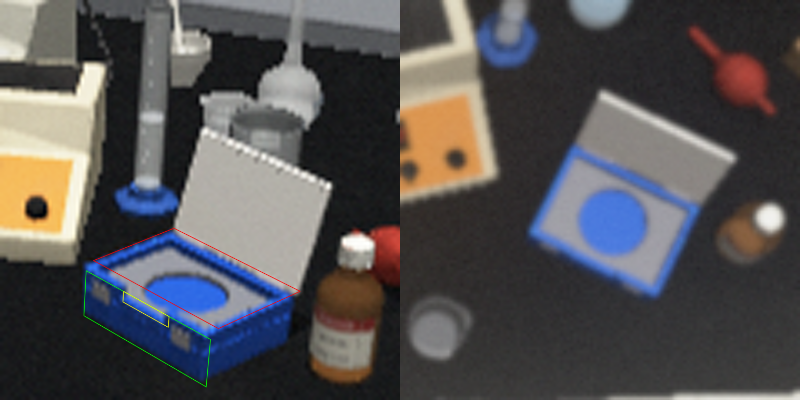

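The cover stands wide open past upright, and the blue round nest is visible at top-crop (613,221). I lay the opener down.

Call:
play_rows(
  plan=[
    [8, -5, -25, 0, 0, 0, -1],
    [0, 0, -35, 0, 0, 0, -1],
    [0, 0, -30, 0, 0, 0, -1],
    [0, 0, -8, 0, 0, 0, -1],
    [0, 0, 0, 0, 0, 0, -1],
  ],
)

```text
time_s: 13.48
eef_pos: [454.9, -53.6, 20.4]
ee_rot: [0.002, 0.715, 0.699, 0.001]
force: [-1.2, -0.2, -0.7]
grip_width: 0.166
```

Run:
```python
from ov import *
st()
t=pickle.load(open("t7.pkl","rb"))
print(at(t,353.9,196.3,31))
im=t["img"]; h=cv2.cvtColor(im,cv2.COLOR_BGR2HSV); m=cv2.inRange(h,(100,120,60),(125,255,255)); m2=np.zeros_like(m); cv2.circle(m2,(354,196),13,255,-1); m&=m2
ys,xs=np.nonzero(m); print(len(xs),xs.mean(),ys.mean(),at(t,xs.mean(),ys.mean(),30))
t=pickle.load(open("top0.pkl","rb"))["img"]; h=cv2.cvtColor(t,cv2.COLOR_BGR2GRAY)[210:255,120:155]; q=h>130; ys,xs=np.nonzero(q); c=pickle.load(open("top0.pkl","rb")); print("dish",len(xs),at(c,xs.mean()+120,ys.mean()+210,14))
```

```text
t 13.48 p [454.9 -53.6  20.4] z [ 0.004 -0.002 -1.   ] y [ 1.    -0.024  0.004] F [-1.2 -0.2 -0.7] w 0.166 j [-0.37  0.47  1.92 -0.    0.75 -0.35]
[ 549.68255344 -399.70269004   31.        ]
301 353.43189368770766 196.15282392026577 [ 550.44299343 -398.32083824   30.        ]
dish 287 [452.12871343 343.74977217  14.        ]
```

Call:
play_rows(
  plan=[
    [0, 0, -8, 0, 0, 0, -1],
    [0, 0, -6, 0, 0, 0, -1],
    [0, 0, -2, 0, 0, 0, -1],
    [0, 0, 0, 0, 0, 0, -1],
  ],
)

```text
time_s: 13.82
eef_pos: [456.6, -55.2, 6.7]
ee_rot: [0.005, 0.715, 0.699, 0.002]
force: [0.1, -0.1, -0.2]
grip_width: 0.17
```

```bash
python3 -c "
from h import *
st()"
```

```text
t 13.82 p [456.6 -55.2   6.7] z [ 0.009 -0.004 -1.   ] y [ 1.    -0.023  0.009] F [ 0.1 -0.1 -0.2] w 0.17 j [-0.38  0.5   1.92 -0.    0.71 -0.35]
```

Call:
play_rows(
  plan=[
    [0, 0, -3, 0, 0.008, 0, -1],
    [0, 0, -1, 0, 0, 0, -1],
    [0, 0, 0, 0, 0, 0, -0.2],
    [0, 0, 0, 0, 0, 0, -0.2],
    [0, 0, 0, 0, 0, 0, -0.2],
  ],
)

```text
time_s: 14.23
eef_pos: [458.2, -55.7, 6.2]
ee_rot: [0.003, 0.715, 0.699, -0.001]
force: [-0.1, -0.2, 0.1]
grip_width: 0.402
```

Call:
play_rows(
  plan=[
    [0, 0, 20, 0, 0, 0, -0.2],
    [0, 0, 40, 0, 0, 0, -0.2],
    [0, 0, 41, 0, 0, 0, -0.2],
    [0, 10, 30, 0, 0, 0, 0],
    [0, 36, 0, 0, 0, 0.1, 1],
  ],
)

```text
time_s: 14.65
eef_pos: [457.4, -11.8, 142.3]
ee_rot: [0.003, 0.681, 0.732, -0.002]
force: [0.9, -0.4, 0.7]
grip_width: 0.628
```

Call:
play_rows(
  plan=[
    [0, 36, 0, 0, 0, 0.1, 1],
    [0, 36, 0, 0, 0, 0.1, 1],
    [0, 36, 0, 0, 0, 0.1, 1],
    [0, 36, 0, 0, 0, 0.1, 1],
    [0, 36, 0, 0, 0, 0.1, 1],
  ],
)

```text
time_s: 15.07
eef_pos: [458.1, 174.4, 146.7]
ee_rot: [0.007, 0.471, 0.882, 0.002]
force: [0.7, -0.4, 0.2]
grip_width: 0.997
```

Call:
play_rows(
  plan=[
    [0, 36, 0, 0, 0, 0.1, 1],
    [0, 36, 0, 0, 0, 0.1, 1],
    [0, 36, 0, 0, 0, 0.1, 1],
    [0, 20, 0, 0, 0, 0.1, 1],
    [0, 0, 0, 0, 0, 0.1, 1],
  ],
)

```text
time_s: 15.48
eef_pos: [455.9, 315.1, 147.3]
ee_rot: [0.007, 0.222, 0.975, 0.005]
force: [0.4, -0.1, 0.1]
grip_width: 0.999
```

Run:
```python
from h import *
from rig import optics
st(); c=optics.capture("wrist"); pickle.dump(c,open("w8.pkl","wb")); cv2.imwrite("pics/w8.png",c["img"]); t=optics.capture("top"); pickle.dump(t,open("t8.pkl","wb"));cv2.imwrite("pics/t8.png",t["img"])
print(proj(c,[452,343.7,16]))
```

```text
t 15.48 p [455.9 315.1 147.3] z [ 0.016  0.006 -1.   ] y [0.433 0.901 0.012] F [ 0.4 -0.1  0.1] w 0.999 j [ 0.39  0.45  1.54 -0.    1.14 -0.73]
[302.97564354 176.23178771]
```

View pics/w8.png

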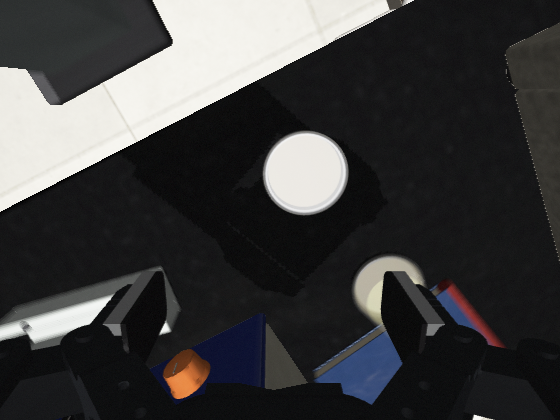

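The wrist view shows the dish disk centred at (305.5,172.5), with the flask at (390,290) and the dock at (110,300).

Run:
```python
from h import *
c=pickle.load(open("w8.pkl","rb"))
g=cv2.cvtColor(c["img"],cv2.COLOR_BGR2GRAY); m=(g>150).astype(np.uint8); m[:110]=0;m[:,:240]=0;m[240:]=0;m[:,370:]=0
cs,_=cv2.findContours(m,0,1); q=max(cs,key=cv2.contourArea); (u,v),r=cv2.minEnclosingCircle(q); print(u,v,r)
p=at(c,u,v,14); print(p, np.linalg.norm(at(c,u-r,v,14)-at(c,u+r,v,14)))
f=at(c,390,285,10); print("flask",f)
```

```text
304.983154296875 172.5786590576172 40.99445343017578
[450.55464071 346.22722663  14.        ] 62.54495929708363
flask [572.30840915 371.71577534  10.        ]
```

Call:
play_rows(
  plan=[
    [-5, 30, -30, -0.006, 0.016, 0.04, 1],
    [0, 0, -35, 0, 0, 0, 1],
    [0, 0, -35, 0, 0, 0, 1],
    [0, 0, -10, 0, 0, 0, 1],
    [0, 0, 0, 0, 0, 0, 1],
  ],
  grip_force=40,
)

```text
time_s: 16.0
eef_pos: [453.3, 339.7, 37.6]
ee_rot: [0.002, 0.215, 0.977, 0.001]
force: [-0.1, -1.0, 0.1]
grip_width: 1.002
```

```bash
python3 -c "
from h import *
st()"
```

```text
t 16.0 p [453.3 339.7  37.6] z [ 0.005  0.001 -1.   ] y [0.419 0.908 0.003] F [-0.1 -1.   0.1] w 1.002 j [ 0.44  0.62  1.58 -0.    0.94 -0.7 ]
```

Call:
play_rows(
  plan=[
    [-2, 6, -6, 0, 0.005, -0.055, 1],
    [0, 0, -12, 0, 0, 0, 1],
    [0, 0, -8, 0, 0, 0, 1],
    [0, 0, -3, 0, 0, 0, 1],
    [0, 0, 0, 0, 0, 0, 1],
  ],
)

```text
time_s: 16.42
eef_pos: [454.8, 344.2, 12.1]
ee_rot: [0.002, 0.245, 0.969, 0.002]
force: [0.7, 0.2, -0.6]
grip_width: 0.999
```

```bash
python3 -c "
from h import *
st()"
```

```text
t 16.42 p [454.8 344.2  12.1] z [ 0.005  0.003 -1.   ] y [0.476 0.88  0.005] F [ 0.7  0.2 -0.6] w 0.999 j [ 0.44  0.67  1.58  0.    0.89 -0.63]
```

Call:
play_rows(
  plan=[
    [-3.5, 1.5, -6, -0.003, 0.005, 0, 1],
    [-1, 0, -4, 0, 0, 0, 1],
    [0, 0, -2, 0, 0, 0, 1],
    [0, 0, 0, 0, 0, 0, 1],
  ],
)

```text
time_s: 16.75
eef_pos: [450.8, 345.7, 0.6]
ee_rot: [0.001, 0.245, 0.969, 0.0]
force: [0.5, 0.2, -0.4]
grip_width: 1.003
```

```bash
python3 -c "
from h import *
st()"
```

```text
t 16.75 p [450.8 345.7   0.6] z [ 0.002  0.    -1.   ] y [0.475 0.88  0.001] F [ 0.5  0.2 -0.4] w 1.003 j [ 0.45  0.68  1.59 -0.    0.87 -0.63]
```

Call:
play_rows(
  plan=[
    [0, 0, 0, 0, 0, 0, 0],
    [0, 0, 0, 0, 0, 0, 0],
    [0, 0, 0, 0, 0, 0, 0],
    [0, 0, 0, 0, 0, 0, 0],
    [0, 0, 0, 0, 0, 0, 0],
  ],
)

```text
time_s: 17.17
eef_pos: [451.2, 345.9, 1.6]
ee_rot: [0.002, 0.245, 0.97, 0.001]
force: [-0.1, -0.3, -0.5]
grip_width: 0.719
```

```bash
python3 -c "
from h import *
st()"
```

```text
t 17.17 p [451.2 345.9   1.6] z [ 0.003  0.001 -1.   ] y [0.475 0.88  0.002] F [-0.1 -0.3 -0.5] w 0.719 j [ 0.45  0.68  1.59 -0.    0.87 -0.63]
```

Call:
play_rows(
  plan=[
    [0, 0, 10, 0, 0, 0, 0],
    [0, 0, 25, 0, 0, 0, 0],
    [0, 0, 40, 0, 0, 0, 0],
    [0, 0, 40, 0, 0, 0, 0],
    [0, -15, 30, 0, 0, 0, 0],
  ],
)

```text
time_s: 17.58
eef_pos: [446.5, 329.8, 147.3]
ee_rot: [-0.004, 0.244, 0.97, -0.003]
force: [0.9, 0.3, -0.7]
grip_width: 0.722
```

Call:
play_rows(
  plan=[
    [0, -35, 0, 0, 0, 0, 0],
    [0, -38, 0, 0, 0, 0, 0],
    [0, -38, 0, 0, 0, 0, 0],
    [0, -38, 0, 0, 0, 0, 0],
    [0, -38, 0, 0, 0, 0, 0],
  ],
)

```text
time_s: 18.0
eef_pos: [448.0, 141.3, 159.7]
ee_rot: [0.005, 0.24, 0.971, 0.002]
force: [1.8, 0.0, -0.7]
grip_width: 0.721
```

Run:
```python
from h import *
from rig import optics
st(); c=optics.capture("wrist"); cv2.imwrite("pics/w9.png",cv2.resize(c["img"],(400,300)))
```

```text
t 18.0 p [448.  141.3 159.7] z [ 0.011  0.002 -1.   ] y [0.466 0.885 0.007] F [ 1.8  0.  -0.7] w 0.721 j [ 0.05  0.26  1.77  0.    1.1  -1.03]
```

Call:
play_rows(
  plan=[
    [0, -38, 0, 0, 0, 0, 0],
    [0, -38, 0, 0, 0, 0, 0],
    [0, -38, 0, 0, 0, 0, 0],
    [0, -38, 0, 0, 0, 0, 0],
    [0, -38, 0, 0, 0, 0, 0],
  ],
)

```text
time_s: 18.47
eef_pos: [446.9, -55.8, 163.7]
ee_rot: [0.008, 0.24, 0.971, 0.002]
force: [1.2, -0.8, -1.2]
grip_width: 0.723
```

Call:
play_rows(
  plan=[
    [0, -38, 0, 0, 0, 0, 0],
    [0, -38, 0, 0, 0, 0, 0],
    [0, -38, 0, 0, 0, 0, 0],
    [0, -38, 0, 0, 0, 0, 0],
    [5, -38, 0, 0, 0, 0, 0],
  ],
)

```text
time_s: 18.88
eef_pos: [449.4, -255.4, 167.9]
ee_rot: [0.01, 0.24, 0.971, 0.001]
force: [1.4, 0.8, 0.8]
grip_width: 0.726
```

Call:
play_rows(
  plan=[
    [20, -30, 0, 0, 0, 0, 0],
    [20, -30, 0, 0, 0, 0, 0],
    [20, -30, 0, 0, 0, 0, 0],
    [15, -20, 0, 0, 0, 0, 0],
    [0, 0, 0, 0, 0, 0, 0],
  ],
)

```text
time_s: 19.3
eef_pos: [524.8, -378.2, 170.7]
ee_rot: [0.012, 0.244, 0.97, -0.0]
force: [-0.3, 0.5, -1.0]
grip_width: 0.718
```

Run:
```python
from h import *
from rig import optics
st()
```

```text
t 19.3 p [ 524.8 -378.2  170.7] z [ 0.022 -0.006 -1.   ] y [0.474 0.88  0.005] F [-0.3  0.5 -1. ] w 0.718 j [-0.81  0.62  1.2   0.01  1.31 -1.89]
```

Run:
```python
from ov import *
from rig import optics
from scipy.optimize import least_squares
s=optics.capture("scene"); pickle.dump(s,open("s10.pkl","wb"))
t=pickle.load(open("t7.pkl","rb"))
def blob(c,seed,z=34):
    h=cv2.cvtColor(c["img"],cv2.COLOR_BGR2HSV); grey=((h[...,1]<70)&(h[...,2]>70)).astype(np.uint8)
    m=1-grey; n,l,st_,ce=cv2.connectedComponentsWithStats(m,connectivity=4)
    i=l[seed[1],seed[0]]; print("area",st_[i,4],st_[i,:4],"c",ce[i]); 
    ys,xs=np.nonzero(l==i); return at(c,ce[i][0],ce[i][1],z)
for c,n in((t,"top"),(s,"scene")):
    p=proj(c,[549.5,-399,31]); print(n,p)
    for z in (31,34): print(blob(c,(int(round(p[0])),int(round(p[1]))),z))
```

```text
top [353.69657929 196.35888219]
area 338 [343 187  21  20] c [353.32544379 196.33431953]
[ 549.6246451 -397.7462097   31.       ]
area 338 [343 187  21  20] c [353.32544379 196.33431953]
[ 549.02529541 -397.22291391   34.        ]
scene [361.38989009 231.18771765]
area 42110 [ 52  92 508 328] c [373.89427689 237.22255996]
[ 529.42053425 -442.70262772   31.        ]
area 42110 [ 52  92 508 328] c [373.89427689 237.22255996]
[ 524.32115258 -443.75904437   34.        ]
```

Call:
play_rows(
  plan=[
    [12, -10, -10, 0.006, 0.022, 0, 0],
    [12, -10, -30, 0, 0, 0, 0],
    [0, 0, -30, 0, 0, 0, 0],
    [0, 0, -10, 0, 0, 0, 0],
    [0, 0, 0, 0, 0, 0, 0],
  ],
)

```text
time_s: 19.77
eef_pos: [548.0, -394.2, 92.4]
ee_rot: [0.0, 0.244, 0.97, -0.0]
force: [0.5, 0.5, -0.6]
grip_width: 0.723
```

```bash
python3 -c "
from h import *
st()"
```

```text
t 19.77 p [ 548.  -394.2   92.4] z [ 0.    -0.001 -1.   ] y [ 0.472  0.881 -0.001] F [ 0.5  0.5 -0.6] w 0.723 j [-0.8   0.76  1.15 -0.    1.23 -1.88]
```

Call:
play_rows(
  plan=[
    [1.5, -4, -15, 0, 0, 0, 0],
    [0, 0, -15, 0, 0, 0, 0],
    [0, 0, -7, 0, 0, 0, 0],
    [0, 0, 0, 0, 0, 0, 0],
  ],
)

```text
time_s: 20.1
eef_pos: [550.3, -398.2, 58.5]
ee_rot: [0.003, 0.243, 0.97, -0.002]
force: [-0.2, -0.6, -0.4]
grip_width: 0.72
```

```bash
python3 -c "
from h import *
st()"
```

```text
t 20.1 p [ 550.3 -398.2   58.5] z [ 0.004 -0.005 -1.   ] y [ 0.471  0.882 -0.002] F [-0.2 -0.6 -0.4] w 0.72 j [-0.8   0.81  1.17 -0.    1.16 -1.88]
```

Call:
play_rows(
  plan=[
    [-1, -0.5, -8, 0.005, 0.004, 0, 0],
    [0, 0, -7, 0, 0, 0, 0],
    [0, 0, -3, 0, 0, 0, 0],
    [0, 0, 0, 0, 0, 0, 0],
  ],
)

```text
time_s: 20.43
eef_pos: [549.9, -399.5, 42.0]
ee_rot: [0.002, 0.243, 0.97, -0.001]
force: [1.0, 0.1, -1.4]
grip_width: 0.721
```

```bash
python3 -c "
from h import *
st()"
```

```text
t 20.43 p [ 549.9 -399.5   42. ] z [ 0.003 -0.002 -1.   ] y [ 0.471  0.882 -0.001] F [ 1.   0.1 -1.4] w 0.721 j [-0.8   0.83  1.17  0.    1.14 -1.88]
```

Call:
play_rows(
  plan=[
    [-0.4, 0.5, -4, 0, 0, 0, 0],
    [0, 0, -3, 0, 0, 0, 0],
    [0, 0, -2, 0, 0, 0, 0],
    [0, 0, 0, 0, 0, 0, 0],
  ],
)

```text
time_s: 20.77
eef_pos: [549.7, -399.3, 32.9]
ee_rot: [0.002, 0.243, 0.97, -0.001]
force: [-0.5, -0.5, -1.0]
grip_width: 0.719
```

```bash
python3 -c "
from h import *
st()"
```

```text
t 20.77 p [ 549.7 -399.3   32.9] z [ 0.004 -0.003 -1.   ] y [ 0.471  0.882 -0.001] F [-0.5 -0.5 -1. ] w 0.719 j [-0.8   0.84  1.18  0.    1.12 -1.88]
```

The dish bottom is now below deck level with no contact force, so it is entering the nest. I lower the last bit and release.

Call:
play_rows(
  plan=[
    [0, 0, -2.5, 0.003, 0.004, 0, 0],
    [0, 0, -0.8, 0, 0, 0, 0],
    [0, 0, 0, 0, 0, 0, 0],
  ],
)

```text
time_s: 21.02
eef_pos: [549.8, -399.2, 29.6]
ee_rot: [-0.0, 0.243, 0.97, -0.0]
force: [-0.4, 0.3, 0.2]
grip_width: 0.723
```

```bash
python3 -c "
from h import *
st()"
```

```text
t 21.02 p [ 549.8 -399.2   29.6] z [-0.  0. -1.] y [ 0.471  0.882 -0.   ] F [-0.4  0.3  0.2] w 0.723 j [-0.8   0.85  1.17 -0.    1.12 -1.88]
```

Call:
play_rows(
  plan=[
    [0, 0, 0, 0, 0, 0, 0.9],
    [0, 0, 0, 0, 0, 0, 0.9],
    [0, 0, 0, 0, 0, 0, 0.9],
    [0, 0, 5, 0, 0, 0, 0.9],
    [0, 0, 20, 0, 0, 0, 0.9],
  ],
)

```text
time_s: 21.43
eef_pos: [548.7, -398.1, 51.9]
ee_rot: [-0.003, 0.243, 0.97, 0.001]
force: [-1.1, 0.6, 0.8]
grip_width: 0.95
```

Call:
play_rows(
  plan=[
    [0, 0, 35, 0, 0, 0, 0.9],
    [0, 0, 40, 0, 0, 0, 0.9],
    [0, 0, 40, 0, 0, 0, 0.9],
    [-15, 8, 20, 0, 0, 0, 0.9],
    [-35, 18, 0, 0, 0, 0, 0.9],
  ],
)

```text
time_s: 21.85
eef_pos: [500.0, -372.9, 196.1]
ee_rot: [-0.0, 0.243, 0.97, -0.0]
force: [-0.6, -0.8, 0.6]
grip_width: 0.951
```

Call:
play_rows(
  plan=[
    [-36, 18, 0, 0, 0, 0, 0.9],
    [-36, 18, 0, 0, 0, 0, 0.9],
    [-36, 18, 0, 0, 0, 0, 0.9],
    [-36, 18, 0, 0, 0, 0, 0.9],
    [0, 0, 0, 0, 0, 0, 0.9],
  ],
)

```text
time_s: 22.27
eef_pos: [346.9, -293.9, 199.4]
ee_rot: [0.002, 0.242, 0.97, -0.002]
force: [0.8, -0.4, 0.8]
grip_width: 0.949
```

Run:
```python
from ov import *
from rig import optics
st()
s=optics.capture("scene"); t=optics.capture("top"); pickle.dump((s,t),open("fin.pkl","wb"))
im=cv2.resize(s["img"][150:260,310:420],(400,400),interpolation=cv2.INTER_CUBIC)
im2=cv2.resize(t["img"][150:250,290:400],(400,364),interpolation=cv2.INTER_CUBIC)
r1=np.hstack([im,np.vstack([im2,np.zeros((36,400,3),np.uint8)])])
im3=cv2.resize(t["img"][180:250,110:390],(800,200),interpolation=cv2.INTER_CUBIC)
cv2.imwrite("pics/fin.png",np.vstack([r1,im3]))
```

```text
t 22.27 p [ 346.9 -293.9  199.4] z [ 0.002 -0.004 -1.   ] y [ 0.47   0.883 -0.003] F [ 0.8 -0.4  0.8] w 0.949 j [-0.96  0.19  1.75 -0.    1.2  -2.04]
```

View pics/fin.png

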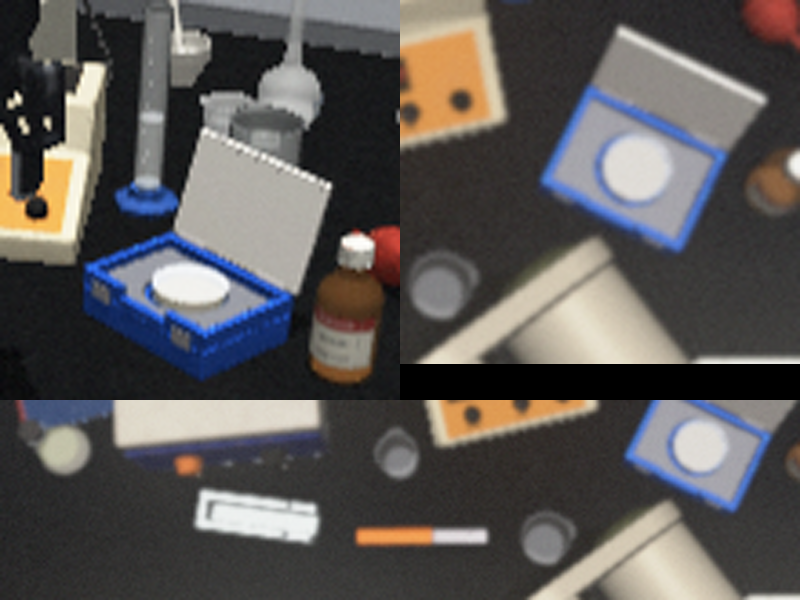

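Run:
```python
from ov import *
from rig import ctrl
s,t=pickle.load(open("fin.pkl","rb"))
o=[]
for c in(s,t):
    p=proj(c,[549.5,-399,43]).round().astype(int); h=cv2.cvtColor(c["img"],cv2.COLOR_BGR2HSV); m=((h[...,2]>195)&(h[...,1]<60)).astype(np.uint8)
    n,l,q,ce=cv2.connectedComponentsWithStats(m); i=l[p[1],p[0]]; print(p,q[i],ce[i],at(c,*ce[i],44)); o.append(ray(c,*ce[i]))
A=np.vstack([np.hstack([np.eye(3),-np.c_[r]]) if 0 else np.eye(3)-np.outer(r,r)/(r@r) for _,r in o]); b=np.hstack([(np.eye(3)-np.outer(r,r)/(r@r))@p for p,r in o])
print("triangulated",np.linalg.lstsq(A,b,rcond=None)[0])
```

```text
[362 228] [352 222  21  12 185] [361.83243243 227.43243243] [ 549.76153271 -399.32101826   44.        ]
[354 196] [346 187  19  18 264] [354.93939394 195.41666667] [ 550.01061356 -401.09810629   44.        ]
triangulated [ 549.57855299 -400.20746612   44.47024992]
```

The dish top triangulates to z ≈ 44.5 mm; seated it would be 28 + 16 = 44. Its centre is within about 1.5 mm of the nest's. I hand the job in.

```bash
python3 -c "
from rig import ctrl
print(ctrl.finish_job())"
```

```text
the job is handed in; nothing more can be done
None
```

The job is done and handed in at about 22 s. I lifted the opener out of the dock by its blade, set it down, and took it again by the handle. I put the blade about 27 mm into the notch, levered the cover up and swung it back past upright, estimated at about 1.85 rad from the tool path. Then I laid the opener flat between the dock and the tall beaker and put the petri dish into the nest.

**Last checks:**
- **Dish:** it triangulates to a top height of 44.5 mm, against 44 mm when seated. Its centre is 1–2 mm from the nest's centre.
- **Scene:** the final pictures show the cover wide open and the opener flat, clear of the case and the dock. The beakers, flask and bottle stand where they were, judged by eye.
- **Forces:** every reading was 3 N or less, taken at the end of each move call.
- **Disagreements:** the top and scene cameras differed by about 2 mm on positions, within the stated calibration. The opener was let go about 2–3 mm above the bench.

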